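Unfold the crank of a rack clamp and clamp a wood block

ROBOT

A 6-joint arm with a two-finger parallel gripper is mounted at the origin on a cart in front of the work surface, level with it; the furniture and walls round the work are solid. World frame = base frame: x ahead of the robot, y to its left, z up, the work surface at z = 0. Lengths are in m, angles in rad, forces in N, time in s.
With the tool pointing down it reaches from about 0.35 to 0.775 m from the base axis. Payload 7.3 kg.
Tool frame: the origin (TCP) lies at the very end of the fingers, on their centre line; the grasp point (between the pads) lies grip_point_offset behind it (grip_point_offset is the distance from the TCP to the grasp point, in m); z points along the fingers, y is the direction in which the jaws open and shut (so a half turn about z gives the same grasp; the last joint's range is limited). The gripper opens to 92 mm and grips with 3 to 60 N. Pads are 19 mm wide; open, the fingers measure 130 mm over their backs; the gripper's body (75 mm by 190 mm) begins 47 mm behind the grasp point.
Start: joints at [1.004, 0.342, 1.524, -0, 1.275, -0.146], TCP at [0.214, 0.479, 0.227] pointing down, gripper open.
Joint ranges: [-2.53, 2.53], [-0.77, 2.02], [0.04, 2.7], [-1, 4.14], [0.28, 2.66], [-3.11, 3.11]. Speed limits (rad/s): [2.57, 2.57, 3.14, 3.14, 3.14, 3.14].

INTERFACE

Orientations are given as [roll, pitch, yaw] about the fixed x, y, z axes, in that order (R = Rz(yaw) Ry(pitch) Rx(roll)).
In Python, from cell import * gives the robot as it stands.
- The arm moves only by the shell command python3 -m inch 'ROWS' [OPENING] [FORCE]. ROWS is JSON, a list that holds one entry, the list of rows, each a list of 4 numbers: the shift along the tool's x, y, z in mm, then the turn about the tool's z in rad. In form: [[[x, y, z, roll], ...]]. A call has 1 to 10 rows; each row shifts and turns the commanded pose from where the row before left it, along the tool's axes as they then stand; what a row does not reach is not made up. A row lasts 1/8 s, in which the tool goes at most 62.5 mm and 10.7 degrees, less where a joint would pass 70% of its speed; a pose out of reach is approached as far as the arm can. A call with a gripper value outside its range is refused whole. OPENING is the closure, from -1 (fully open) to 1 (shut), set as the call begins (- or left out, the last holds). The fingers move at their own pace and stop on an object; FORCE is the grip in N (left out, the last holds). Time passes only in rows, so rows that do not move let the fingers close. It gives the time, the measured TCP pose, the force and the opening at its end, in the units of the state.
- observe(): the state, without advancing time (a new reading comes with each control period).
- read_camera(name): name is "scene" or "side" or "wrist"; returns a dict with "img" (384x512x3 uint8, blue, green, red), "fx", "fy", "cx", "cy" (pixels), "eye" and "rotation" of the camera in the world; the wrist camera has in their place "T_tool_cam" (4x4, takes a point from camera to tool coordinates, whose origin is the TCP and whose axes are the flange's). Camera axes: x right, y down, z forward; pixel columns grow to the right and rows downward; lengths in m; the calibration is good to about 2 mm. A picture is of the moment at which its call begins: read the wrist's pose just before it. There is no depth.
- hand_in(): hands the job in, once; it reports no verdict.
Trained networks look in the newest picture that a camera, given by its name, has taken for a name from the list of things; names that differ only in an ending like _2 or _b are one class to them, and where a whole thing is asked for, a point or a joint stands for the part that bears it (a point fixed in the world has none). Each returns a list of dicts, best first, with "conf" (0 to 1); they miss things now and then, are a little off and sometimes report something else, mostly with a low value. They report only what shows in the picture. A call takes as long as a camera call.
- boxes_of(camera, label): "at" ([row, column] in pixels, amid what is visible of it).
- place_of(camera, label): "at" ([row, column] in pixels: a listed point, or the origin of a listed thing).
The state is a dict: "time": time; "qpos": joint angles; "qvel": joint speeds; "joint_efforts": joint torques, N m; "tool_pos": TCP position; "tool_rot": TCP orientation; "contact_force": force on the tool from outside, world axes, zero at the start; "torque": the same for the moment, N m; "opening": finger opening in m.
Only numpy, scipy, OpenCV 4.12 (cv2) and the standard library are available. Lean on these libraries where they do the work, as an engineer would, in place of code of your own. Each camera call takes 0.05 s, during which the arm holds its last target. There are 200 camera calls.

TASK

Clamp the wood block in the green rack clamp: first swing the folded-down crank handle all the way up until it stands upright at its stop, and only then wind the crank counter-clockwise (seen from above) so that the jaw pushes the block up against the stop bar and grips it firmly, with the orange sprung jaw face pressed in about half of its travel and never anywhere near flush. Leave the handle upright and the block clamped, let go, and do not disturb the things standing around.

Things in the scene. Friction and masses are not known exactly. Their poses are not given: they have to be found in the camera images.
- clamp: The rack clamp: green iron base plate 90 x 229 x 12 mm, fixed, lying on the table. Origin: on the crank's axis, at table height; its y axis is the way the jaw advances, roughly away from the robot, from the gearbox (74 x 56 mm, top 62 mm high) to the green stop bar (86 mm wide, 36 mm high). The bar is set anew each time and its place is not measured, so the clamping point must be felt.
- crank_axis (a point): Point on the vertical axis of the crank, at the height of the handle's hinge pin, 123 mm above the table; axes as the clamp's. The crank shaft rises from the middle of the gearbox.
- handle_pivot (a point): Middle of the hinge pin at the outer end of the crank arm, 50 mm from the crank axis, 123 mm above the table; it goes round with the crank. The arm is a dark steel bar 12 mm wide, top 112 mm above the table; at its end two fork ears, 20 mm over their outsides, rise to 129 mm. The hinge pin is level and square to the arm.
- handle_grip (a point): Middle of the handle's black round sleeve, on its centre line, 35 mm from the hinge pin. The sleeve is 20 mm thick and 46 mm long (12 to 58 mm from the pin) and spins freely, so a gripper may hold it without turning while the crank goes round. Folded, the handle lies along the arm's top, free end over the crank axis; it swings up and outwards about the hinge pin.
- handle (a joint): Fold angle of the handle, rad: 0 = folded flat on the arm, pointing at the crank axis; 1.571 = upright at its stop (working position). The hinge is stiff (0.08 N m), so the handle stays where it is left. It starts between 0 and 0.2.
- crank (a joint): Crank angle, rad: starts at 0; grows counter-clockwise seen from above; advances the jaw 14 mm per rad. Friction 0.36 N m (7.2 N at the handle) keeps it where it is left and holds up to 25 N of clamping. With the block against the stop bar, the handle force grows by 2.2 N per mm that the jaw face is pressed in. Clamping takes 1.3 to 2.9 rad, by where the bar is set.
- jaw: Moving jaw: dark steel carriage on a toothed rack, driven by the crank. Origin: coincides with the clamp's at the start and shifts along y with the jaw. Its orange sprung face (74 wide, 34 mm high) has its front at y = 60 mm when unloaded; it gives 5 mm until flush, 8 N per mm, so half-way is 20 N. At the start it is 2 to 12 mm clear of the block.
- wood_block: Wood block, 57 x 112 x 34 mm, about 0.25 kg, lying loose and slightly skew on the base plate between jaw and stop bar, 2 to 33 mm short of the bar. Origin: centre of its underside; its own x (57 mm) lies along the jaw's travel. It need not be grasped.
- masking_tape: Bystander: roll of masking tape lying flat, 104 mm across, 25 mm high; origin at the centre of its underside.
- ink_a: Bystander: black ink bottle, 43 mm across, 60 mm high; origin at the centre of its underside.
- ink_d: Bystander: amber dropper bottle, 43 mm across, 95 mm high; origin at the centre of its underside.
- tube_c: Bystander: paint tube lying down, 35 x 130 x 26 mm; origin at the centre of its underside.
- chip_brush: Bystander: flat paint brush lying down, wooden handle, 41 x 215 x 17 mm; origin at the centre of its underside.
- eraser: Bystander: blue and white eraser, 25 x 43 x 15 mm; origin at the centre of its underside.

How it is judged:
By the outcome, as a careful person would: the job done as asked, in the order asked, and still so for the second after the job is handed in, with the robot touching nothing.
It also fails if it takes over 67 s, if anything falls off the work surface, if the arm or the gripper's body presses on something with over 40 N, if the wrist force passes 120 N, or if a joint passes its speed limit or range.

## Working session

There is one attempt and no reset: what is moved stays moved. The work goes in short steps, Python scripts to look and compute and a shell command to move; the robot and the scene stay as the last step left them, time stands still between calls to the robot, and variables do not carry over. Pictures are saved under pics/ and viewed, about 8 in all and at most 12, crops included, and the job is handed in when it is done.

```bash
ls; mkdir -p pics
cat > h.py <<'E'
from cell import *
import numpy as np, cv2
from scipy.spatial.transform import Rotation as R
def snap(n,f=None):
    s=observe(); c=read_camera(n)
    if f: cv2.imwrite('pics/'+f,c['img'])
    if 'eye' not in c:
        T=np.array(c['T_tool_cam']); Rt=R.from_euler('xyz',s['tool_rot']).as_matrix()
        c['rotation']=Rt@T[:3,:3]; c['eye']=np.array(s['tool_pos'])+Rt@T[:3,3]
    return c
def ray(c,at):
    d=np.array([(at[1]-c['cx'])/c['fx'],(at[0]-c['cy'])/c['fy'],1.])
    return np.array(c['eye']),np.array(c['rotation'])@d
def onz(c,at,z):
    e,d=ray(c,at); return e+d*(z-e[2])/d[2]
def tri(rs):
    A=0;b=0
    for e,d in rs:
        d=d/np.linalg.norm(d); P=np.eye(3)-np.outer(d,d); A=A+P; b=b+P@e
    return np.linalg.solve(A,b)
E
python3 - <<'E'
from h import *
print(observe())
for n in ['scene','side','wrist']:
    c=snap(n,n+'0.png')
    print(n,c['eye'])
    for l,z in [('clamp',0),('crank_axis',.123),('handle_pivot',.123),('handle_grip',.13),('wood_block',.012),('masking_tape',0),('ink_a',0),('ink_d',0),('tube_c',0),('chip_brush',0),('eraser',0)]:
        for r in place_of(n,l)[:1]: print(l,r, onz(c,r['at'],z).round(3))
E
python3 -c "
import cv2,numpy as np
"
```

```text
pics
{'time': 0.0, 'qpos': array([ 1.00398996e+00,  3.42726998e-01,  1.52505327e+00,  4.11025447e-07,
        1.27536888e+00, -1.45975825e-01]), 'qvel': array([ 5.75825623e-04, -3.15719046e-05, -1.12228321e-03,  1.08411897e-03,
       -1.34235434e-03,  1.40239219e-03]), 'joint_efforts': array([-1.43244040e-03, -4.31248856e+01, -2.44211268e+01,  7.16570718e-02,
        5.60021424e-02, -4.80005224e-05]), 'tool_pos': array([0.21421497, 0.47885406, 0.22603009]), 'tool_rot': array([-3.14005277e+00, -2.26792662e-04,  2.72076182e+00]), 'contact_force': array([0.29900866, 0.6844158 , 0.29511314]), 'torque': array([-0.05052419,  0.03118659,  0.00123551]), 'opening': 0.09156375426697287}
scene [0.39534896 0.7760906  0.84130711]Traceback (most recent call last):
  File "<stdin>", line 7, in <module>
  File "h.py", line 15, in onz
    e,d=ray(c,at); return e+d*(z-e[2])/d[2]
                                       ~^^^
IndexError: invalid index to scalar variable.
```

```bash
python3 - <<'E'
from h import *
c=read_camera('scene'); print({k:v for k,v in c.items() if k!='img'})
E
sed -i "s/    return c$/    else:\n        r=np.array(c['rotation'],float); c['rotation']=r if r.ndim==2 else R.from_euler('xyz',r).as_matrix()\n    return c/" h.py
python3 - <<'E'
from h import *
for n in ['scene','side','wrist']:
    c=snap(n,n+'0.png')
    print(n,c['eye'],c['rotation'][:,2])
    for l,z in [('clamp',0),('crank_axis',.123),('handle_pivot',.123),('handle_grip',.13),('wood_block',.012),('masking_tape',0),('ink_a',0),('ink_d',0),('tube_c',0),('chip_brush',0),('eraser',0)]:
        for r in place_of(n,l)[:1]: print(l,r, onz(c,r['at'],z).round(3))
E
python3 -c "
import cv2,numpy as np
"
```

```text
{'fx': 414.25358926544294, 'fy': 414.25358926544294, 'cx': 260.4275960514772, 'cy': 187.85612973557448, 'eye': array([0.39534896, 0.7760906 , 0.84130711]), 'rotation': array([-2.34939142,  0.01462961, -3.0802839 ])}
scene [0.39534896 0.7760906  0.84130711] [ 0.05387283 -0.70993389 -0.70220481]
clamp {'at': [151.5, 275.8], 'conf': 0.7} [ 0.421 -0.241  0.   ]
crank_axis {'at': [119.7, 274.9], 'conf': 0.92} [ 0.425 -0.239  0.123]
handle_pivot {'at': [114.4, 262.9], 'conf': 0.46} [ 0.462 -0.265  0.123]
handle_grip {'at': [115.8, 269.1], 'conf': 0.43} [ 0.443 -0.248  0.13 ]
wood_block {'at': [144.5, 246.6], 'conf': 0.6} [ 0.515 -0.257  0.012]
masking_tape {'at': [313.5, 265.7], 'conf': 0.87} [0.424 0.32  0.   ]
ink_a {'at': [224.1, 266.0], 'conf': 0.86} [ 0.437  0.062 -0.   ]
ink_d {'at': [224.1, 266.0], 'conf': 0.86} [ 0.437  0.062 -0.   ]
tube_c {'at': [269.5, 271.9], 'conf': 0.64} [0.415 0.204 0.   ]
chip_brush {'at': [207.4, 290.1], 'conf': 0.67} [ 0.373 -0.002  0.   ]
eraser {'at': [244.9, 258.4], 'conf': 0.56} [0.452 0.132 0.   ]
side [0.33086229 0.69224937 0.947794  ] [ 0.13854768 
[... 153 characters left out ...]
  0.123]
handle_pivot {'at': [123.3, 275.6], 'conf': 0.62} [ 0.469 -0.273  0.123]
handle_grip {'at': [130.1, 280.7], 'conf': 0.44} [ 0.445 -0.234  0.13 ]
wood_block {'at': [145.8, 261.7], 'conf': 0.72} [ 0.515 -0.268  0.012]
masking_tape {'at': [303.0, 249.8], 'conf': 0.6} [0.427 0.317 0.   ]
ink_a {'at': [223.5, 264.1], 'conf': 0.68} [0.44  0.058 0.   ]
ink_d {'at': [223.5, 264.1], 'conf': 0.68} [0.44  0.058 0.   ]
tube_c {'at': [268.5, 260.0], 'conf': 0.91} [0.421 0.212 0.   ]
chip_brush {'at': [213.3, 287.7], 'conf': 0.58} [0.375 0.004 0.   ]
wrist [0.14136612 0.51218794 0.38528487] [ 0.26823722 -0.11971511 -0.9558855 ]
masking_tape {'at': [315.4, 229.0], 'conf': 0.95} [0.427 0.329 0.   ]
```

View pics/scene0.png

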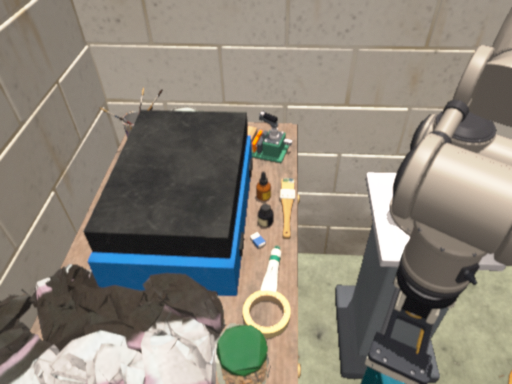

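View pics/side0.png

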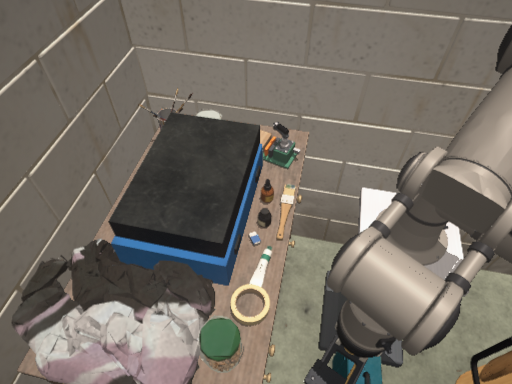

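```bash
python3 -c "
import cell; print(getattr(cell,'grip_point_offset',None), [k for k in dir(cell) if k[0]!='_'])"
python3 -m inch '[[[0,0,-35,0],[0,0,-35,0],[-35,-22,-35,0],[-35,-22,0,0],[-35,-22,0,0],[-35,-22,0,0],[-35,-22,0,0],[-35,-22,0,0],[-35,-22,0,0],[-35,-22,0,0]]]' -1
python3 -m inch '[[[-13,-38,0,0],[-13,-38,0,0],[-13,-38,0,0],[-13,-38,0,0],[-13,-38,0,0],[-13,-38,0,0],[-13,-38,0,0],[-13,-38,0,0],[-13,-38,0,0],[-13,-38,0,0]]]'
python3 - <<'E'
from h import *
print(observe())
for n in ['wrist','scene','side']:
    c=snap(n,n+'1.png')
    print(n,c['eye'],c['rotation'][:,2])
    for l,z in [('clamp',0),('crank_axis',.123),('handle_pivot',.123),('handle_grip',.125),('wood_block',.012),('jaw',0)]:
        for r in place_of(n,l)[:1]: print(l,r, onz(c,r['at'],z).round(3))
E
```

```text
0.0188 ['IKError', 'boxes_of', 'grip_point_offset', 'hand_in', 'observe', 'place_of', 'read_camera']
time: 3.25
tool_pos: [0.3987, 0.203, 0.3319]
tool_rot: [3.141, 0.0, 2.721]
contact_force: [1.4, 0.6, -0.5]
opening: 0.0917
time: 4.5
tool_pos: [0.3612, -0.1971, 0.3319]
tool_rot: [3.142, 0.001, 2.721]
contact_force: [0.3, 0.9, 0.2]
opening: 0.0918
{'time': 4.5, 'qpos': array([-6.86333744e-01,  5.89300460e-02,  1.59607998e+00,  2.14155170e-04,
        1.48602203e+00, -1.83615300e+00]), 'qvel': array([-6.86600093e-01,  2.31573672e-01, -2.45089556e-01,  3.50302447e-04,
        1.23777310e-02, -6.82743944e-01]), 'joint_efforts': array([  2.97595605, -31.23429894, -25.12826979,  -0.17366925,
         0.16981225,   0.88437773]), 'tool_pos': array([ 0.36124126, -0.19707556,  0.3318754 ]), 'tool_rot': array([3.14153375e+00, 5.96940486e-04, 2.72059749e+00]), 'contact_force': array([0.29610836, 0.94220463, 0.19591641]), 'torque': array([-0.00117759, -0.00519308,  0.00463832]), 'opening': 0.09184788793558037}
wrist [ 0.28809074 -0.16406452  0.4903674 ] [ 0.26873164 -0.12003008 -0.95570711]
clamp
[... 630 characters left out ...]
ndle_pivot {'at': [116.8, 264.4], 'conf': 0.68} [ 0.457 -0.252  0.123]
handle_grip {'at': [116.5, 269.3], 'conf': 0.45} [ 0.442 -0.252  0.125]
wood_block {'at': [146.5, 244.2], 'conf': 0.68} [ 0.522 -0.247  0.012]
jaw {'at': [153.4, 275.3], 'conf': 0.58} [ 0.422 -0.231  0.   ]
side [0.33086229 0.69224937 0.947794  ] [ 0.13854768 -0.61845992 -0.77350622]
clamp {'at': [158.7, 284.1], 'conf': 0.65} [ 0.425 -0.232  0.   ]
crank_axis {'at': [133.6, 285.1], 'conf': 0.76} [ 0.429 -0.228  0.123]
handle_pivot {'at': [122.2, 274.1], 'conf': 0.64} [ 0.475 -0.277  0.123]
handle_grip {'at': [129.7, 281.6], 'conf': 0.53} [ 0.443 -0.242  0.125]
jaw {'at': [154.1, 286.6], 'conf': 0.7} [ 0.42  -0.257  0.   ]
```

View pics/wrist1.png

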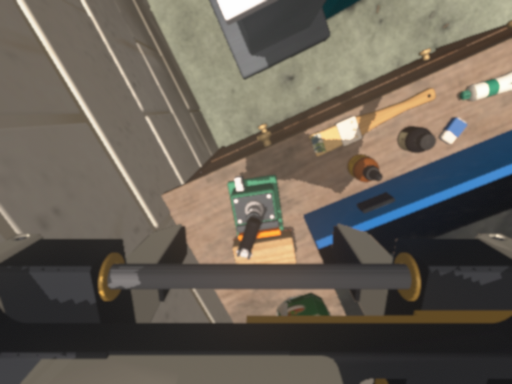

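Run:
```python
from h import *
c=snap('scene')
b=onz(c,[293,238],0); print('box near corner',b)
for z in (.05,.1,.15,.2): print(z,onz(c,[253,238],z), 'far lid',onz(c,[113,247],z))
w=snap('wrist')
for p in ([213,305],[245,320]): print([onz(w,p,z).round(3) for z in (0,.05,.1,.15)])
for p in ([195,165],[240,220]): print('wall/table edge',onz(w,p,0).round(3))
p=[(195,225),(181,275)]
for q in p: print('plate corner',onz(w,q,.012).round(3))
im=w['img'][150:290,190:340]; cv2.imwrite('pics/w2.png',cv2.resize(im,None,fx=5,fy=4.2,interpolation=cv2.INTER_CUBIC))
s=c['img'][80:180,200:320]; cv2.imwrite('pics/s2.png',cv2.resize(s,None,fx=6,fy=6,interpolation=cv2.INTER_CUBIC))
a=cv2.imread('pics/w2.png');b=cv2.imread('pics/s2.png')
h=500; cv2.imwrite('pics/both.png',np.vstack([cv2.resize(a,(400,373)),np.zeros((5,400,3),np.uint8)]) if 0 else np.hstack([cv2.resize(a,(400,373)),cv2.resize(b,(400,373))]))
```

```text
box near corner [0.49036564 0.27198368 0.        ]
0.05 [0.49533668 0.19596537 0.05      ] far lid [ 0.52254207 -0.3764527   0.05      ]
0.1 [0.4890188  0.23262151 0.1       ] far lid [ 0.51450517 -0.30362742  0.1       ]
0.15 [0.48270091 0.26927765 0.15      ] far lid [ 0.50646828 -0.23080213  0.15      ]
0.2 [0.47638303 0.30593378 0.2       ] far lid [ 0.49843138 -0.15797685  0.2       ]
[array([ 0.499, -0.161,  0.   ]), array([ 0.478, -0.161,  0.05 ]), array([ 0.456, -0.162,  0.1  ]), array([ 0.435, -0.162,  0.15 ])]
[array([ 0.574, -0.159,  0.   ]), array([ 0.545, -0.159,  0.05 ]), array([ 0.516, -0.16 ,  0.1  ]), array([ 0.487, -0.16 ,  0.15 ])]
wall/table edge [ 0.36  -0.386  0.   ]
wall/table edge [ 0.484 -0.334 -0.   ]
plate corner [ 0.402 -0.281  0.012]
plate corner [ 0.415 -0.188  0.012]
```

View pics/both.png

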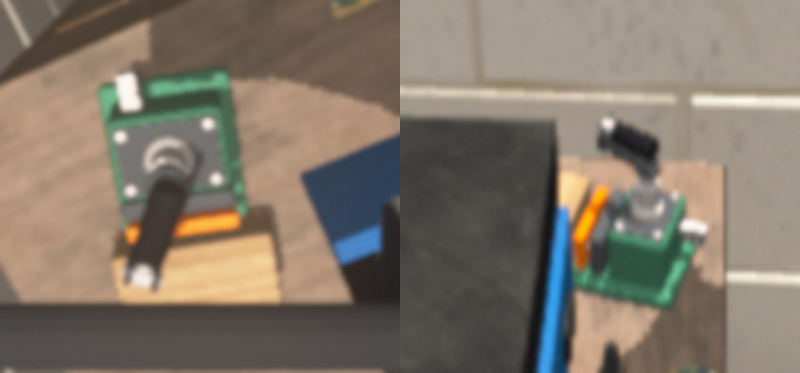

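```bash
python3 -m inch '[[[-23,10,0,0],[-23,10,0,0],[-23,10,0,0],[-23,10,0,0],[0,0,0,0]]]'
python3 - <<'E'
from h import *
c=snap('wrist','wrist3.png')
print(c['eye'])
for l,z in [('clamp',0),('crank_axis',.123),('handle_pivot',.123),('handle_grip',.125),('wood_block',.012)]:
    for r in place_of('wrist',l)[:1]: print(l,r, onz(c,r['at'],z).round(3))
cv2.imwrite('pics/wrist3b.png',cv2.resize(c['img'],(800,600)))
E
```

```text
time: 6.28
tool_pos: [0.4627, -0.1968, 0.331]
tool_rot: [3.141, -0.001, 2.722]
contact_force: [-0.2, -0.6, -0.4]
opening: 0.0918
[ 0.38973728 -0.16398308  0.4895953 ]
crank_axis {'at': [156.7, 220.9], 'conf': 0.63} [ 0.426 -0.236  0.123]
handle_pivot {'at': [194.0, 213.4], 'conf': 0.76} [ 0.469 -0.268  0.123]
handle_grip {'at': [171.4, 216.3], 'conf': 0.67} [ 0.441 -0.25   0.125]
wood_block {'at': [202.6, 240.0], 'conf': 0.65} [ 0.527 -0.263  0.012]
```

View pics/wrist3b.png

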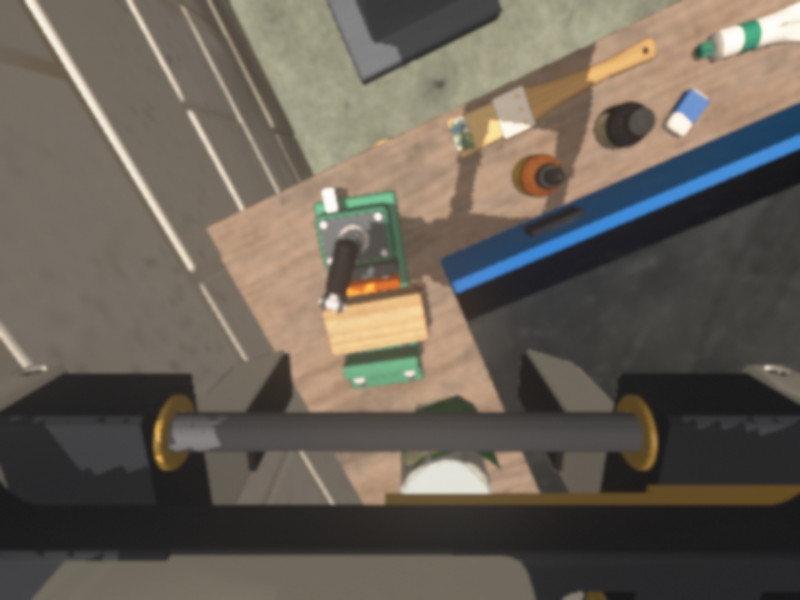

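Run:
```python
from h import *
c=snap('wrist')
k=1/1.5625
b=onz(c,[262*k,443*k],0); print('base',b.round(3))
for z in (.08,.1,.12,.14,.16,.18,.2): print(z,'rim',onz(c,[292*k,455*k],z).round(3),'lid',onz(c,[318*k,478*k],z).round(3))
for z in (-.5,-.7,-.9): print('wallfloor',z,onz(c,[10*k,212*k],z).round(3),onz(c,[150*k,283*k],z).round(3))
print('table end',onz(c,[230*k,208*k],0).round(3),onz(c,[360*k,262*k],0).round(3))
print('block',[onz(c,[r*k,q*k],.046).round(3) for r,q in ((308,322),(292,420),(335,427),(352,335))])
print('bar',[onz(c,[r*k,q*k],.036).round(3) for r,q in ((360,345),(345,418))])
print('plant',[onz(c,[400*k,455*k],z).round(3) for z in (0,.1,.2)])
s=snap('scene')
for z in (.1,.15,.2):print('scene lid far',z,onz(s,[113,247],z).round(3))
```

```text
base [ 0.502 -0.166  0.   ]
0.08 rim [ 0.516 -0.166  0.08 ] lid [ 0.551 -0.156  0.08 ]
0.1 rim [ 0.51  -0.166  0.1  ] lid [ 0.543 -0.156  0.1  ]
0.12 rim [ 0.503 -0.166  0.12 ] lid [ 0.535 -0.156  0.12 ]
0.14 rim [ 0.497 -0.166  0.14 ] lid [ 0.527 -0.157  0.14 ]
0.16 rim [ 0.491 -0.166  0.16 ] lid [ 0.519 -0.157  0.16 ]
0.18 rim [ 0.485 -0.166  0.18 ] lid [ 0.511 -0.158  0.18 ]
0.2 rim [ 0.479 -0.166  0.2  ] lid [ 0.503 -0.158  0.2  ]
wallfloor -0.5 [-0.041 -0.391 -0.5  ] [ 0.248 -0.389 -0.5  ]
wallfloor -0.7 [-0.128 -0.437 -0.7  ] [ 0.219 -0.435 -0.7  ]
wallfloor -0.9 [-0.215 -0.483 -0.9  ] [ 0.191 -0.481 -0.9  ]
table end [ 0.359 -0.394  0.   ] [ 0.524 -0.419 -0.   ]
block [array([ 0.484, -0.305,  0.046]), array([ 0.511, -0.201,  0.046]), array([ 0.56 , -0.213,  0.046]), array([ 0.536, -0.315,  0.046])]
bar [array([ 0.553, -0.313,  0.036]), array([ 0.57 , -0.229,  0.036])]
plant [array([ 0.674, -0.221,  0.   ]), array([ 0.616, -0.209,  0.1  ]), array([ 0.557, -0.198,  0.2  ])]
scene lid far 0.1 [ 0.515 -0.304  0.1  ]
scene lid far 0.15 [ 0.506 -0.231  0.15 ]
scene lid far 0.2 [ 0.498 -0.158  0.2  ]
```

```bash
python3 -m inch '[[[0,-28,0,0],[0,-28,0,0],[0,0,20,0.095],[0,0,25,0.095],[0,0,25,0],[0,0,0,0],[0,0,0,0]]]'
python3 - <<'E'
from h import *
c=snap('wrist')
print(c['eye'])
for l,z in [('crank_axis',.123),('handle_pivot',.123),('handle_grip',.125)]:
    for r in place_of('wrist',l)[:1]: print(l,r, onz(c,r['at'],z).round(4))
cv2.imwrite('pics/wrist4.png',cv2.resize(c['img'],(800,600)))
E
```

```text
time: 7.55
tool_pos: [0.4393, -0.2483, 0.2628]
tool_rot: [3.142, 0.002, 2.531]
contact_force: [0.7, 0.6, 0.5]
opening: 0.0916
[ 0.37349319 -0.20199811  0.421248  ]
crank_axis {'at': [167.4, 261.4], 'conf': 0.69} [ 0.4271 -0.2362  0.123 ]
handle_pivot {'at': [213.5, 257.9], 'conf': 0.91} [ 0.4694 -0.2705  0.123 ]
handle_grip {'at': [183.8, 260.4], 'conf': 0.79} [ 0.4414 -0.2475  0.125 ]
```

View pics/wrist4.png

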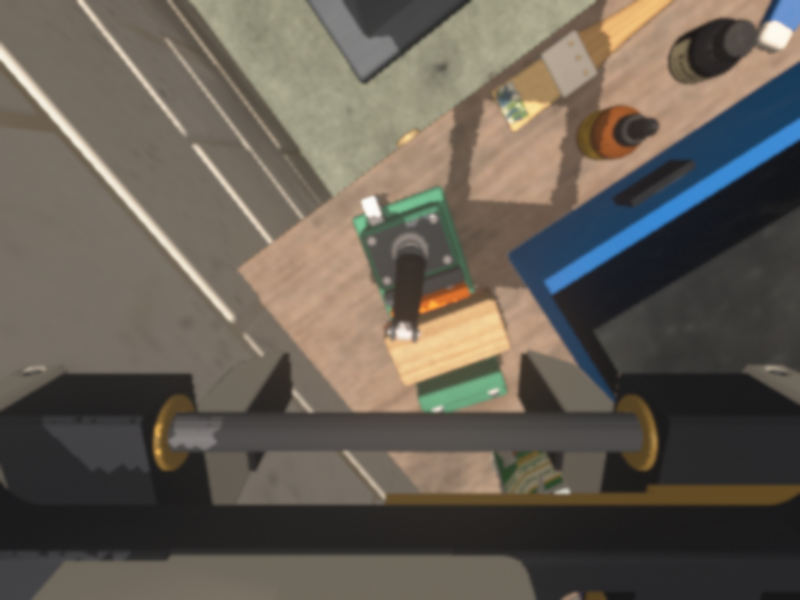

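```bash
python3 -m inch '[[[0,2,0,0.07],[0,0,30,0],[0,0,30,0],[0,0,30,0],[0,0,30,0],[0,0,20,0],[0,0,12,0],[0,0,0,0]]]'
python3 -m inch '[[[0,0,0,0],[0,0,0,0],[0,0,0,0],[0,0,0,0],[0,0,0,0],[0,0,0,0],[0,0,0,0],[0,0,0,0]]]' 1 10
```

```text
time: 8.75
tool_pos: [0.4401, -0.2463, 0.1095]
tool_rot: [3.142, -0.001, 2.461]
contact_force: [1.1, -0.5, 0.2]
opening: 0.0916
time: 9.75
tool_pos: [0.4404, -0.2459, 0.1097]
tool_rot: [3.141, -0.0, 2.46]
contact_force: [0.8, 1.5, 0.7]
opening: 0.0205
```

```bash
python3 -m inch '[[[-1.2,0,-6.3,0],[-2.4,0,-6,0],[-3.4,0,-5.5,0],[-4.4,0,-4.7,0],[0,0,0,0],[0,0,0,0]]]'
python3 - <<'E'
from h import *
s=observe(); print(s['torque'].round(2),s['contact_force'].round(1))
E
```

```text
time: 10.5
tool_pos: [0.4487, -0.2533, 0.133]
tool_rot: [-3.142, -0.001, 2.461]
contact_force: [-2.0, 4.4, 2.6]
opening: 0.0197
[ 0.71  0.61 -0.09] [-2.   4.4  2.6]
```

```bash
python3 -m inch '[[[-5.1,0,-3.9,0],[-5.7,0,-2.9,0],[0,0,0,0]]]'
python3 -m inch '[[[-6.2,0,-1.7,0],[-6.4,0,-0.6,0],[0,0,0,0],[0,0,0,0]]]'
python3 - <<'E'
from h import *
s=observe(); print(s['torque'].round(2),s['contact_force'].round(1))
for n in ('scene','side'):
    c=snap(n)
    for l in ('crank_axis','handle_pivot','handle_grip'): print(n,l,place_of(n,l)[:1])
    cv2.imwrite(f'pics/{n}5.png',cv2.resize(c['img'][60:200,200:340],(400,400),interpolation=cv2.INTER_CUBIC))
cv2.imwrite('pics/b5.png',np.hstack([cv2.imread('pics/scene5.png'),cv2.imread('pics/side5.png')]))
E
```

```text
time: 10.88
tool_pos: [0.4572, -0.2603, 0.1399]
tool_rot: [-3.141, -0.001, 2.461]
contact_force: [-3.1, 4.9, 4.1]
opening: 0.0198
time: 11.38
tool_pos: [0.4675, -0.2688, 0.1426]
tool_rot: [-3.141, 0.002, 2.461]
contact_force: [-3.0, 2.0, 5.0]
opening: 0.0198
[0.36 0.52 0.02] [-3.  2.  5.]
scene crank_axis [{'at': [119.1, 271.7], 'conf': 0.57}]
scene handle_pivot [{'at': [117.5, 265.2], 'conf': 0.53}]
scene handle_grip [{'at': [103.7, 264.6], 'conf': 0.65}]
side crank_axis []
side handle_pivot [{'at': [132.6, 283.7], 'conf': 0.74}]
side handle_grip [{'at': [118.2, 276.0], 'conf': 0.43}]
```

View pics/b5.png

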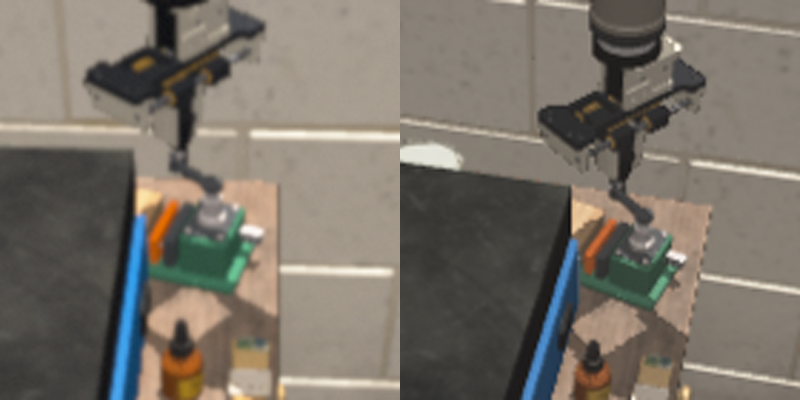

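```bash
python3 -m inch '[[[-2,0,0,0],[0,0,0,0]]]'
python3 -m inch '[[[-2,0,0,0],[0,0,0,0]]]'
python3 -m inch '[[[-2,0,0,0],[0,0,0,0]]]'
```

```text
time: 12.02
tool_pos: [0.4687, -0.2698, 0.1426]
tool_rot: [-3.141, 0.001, 2.461]
contact_force: [-3.8, 3.3, 7.0]
opening: 0.0197
time: 12.28
tool_pos: [0.4702, -0.2711, 0.1426]
tool_rot: [-3.141, 0.001, 2.461]
contact_force: [-4.4, 2.0, 6.5]
opening: 0.0202
time: 12.52
tool_pos: [0.4718, -0.2724, 0.1425]
tool_rot: [-3.141, 0.001, 2.461]
contact_force: [-3.3, 4.1, 6.3]
opening: 0.0202
```

```bash
python3 -m inch '[[[-2,0,-1,0],[0,0,0,0]]]'
python3 -m inch '[[[-2,0,-1,0],[0,0,0,0]]]'
python3 -m inch '[[[-2,0,0,0],[0,0,0,0]]]'
```

```text
time: 12.78
tool_pos: [0.4731, -0.2734, 0.1427]
tool_rot: [-3.141, -0.0, 2.461]
contact_force: [-4.1, 2.8, 3.5]
opening: 0.0202
time: 13.02
tool_pos: [0.4746, -0.2745, 0.143]
tool_rot: [-3.141, -0.001, 2.461]
contact_force: [-5.5, 1.5, -2.2]
opening: 0.0193
time: 13.28
tool_pos: [0.4764, -0.276, 0.1431]
tool_rot: [-3.141, -0.0, 2.461]
contact_force: [-4.0, 0.8, -2.5]
opening: 0.0194
```

Run:
```python
from h import *
ims=[]
for n,(r0,r1,c0,c1) in (('wrist',(130,384,130,384)),('scene',(70,150,225,305)),):
    c=snap(n)
    for l in ('crank_axis','handle_pivot','handle_grip'):
        for r in place_of(n,l)[:1]: print(n,l,r,onz(c,r['at'],.158 if 'grip' in l else .123).round(4))
    ims.append(cv2.resize(c['img'][r0:r1,c0:c1],(400,400),interpolation=cv2.INTER_CUBIC))
cv2.imwrite('pics/b6.png',np.hstack(ims))
```

```text
wrist crank_axis {'at': [136.6, 262.4], 'conf': 0.55} [ 0.4294 -0.2349  0.123 ]
wrist handle_pivot {'at': [214.0, 259.8], 'conf': 0.84} [ 0.4695 -0.2694  0.123 ]
wrist handle_grip {'at': [235.9, 258.9], 'conf': 0.57} [ 0.4687 -0.2696  0.158 ]
scene handle_pivot {'at': [117.7, 264.8], 'conf': 0.56} [ 0.4557 -0.2479  0.123 ]
scene handle_grip {'at': [102.8, 263.1], 'conf': 0.59} [ 0.4619 -0.2736  0.158 ]
```

View pics/b6.png

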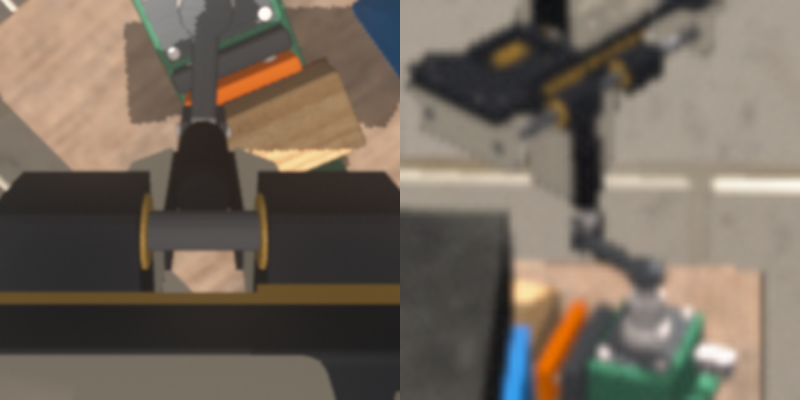

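```bash
python3 -m inch '[[[0,0,0,0],[0,0,0,0],[0,0,0,0],[4,0,1,0],[4,0,1,0],[0,0,0,0],[0,0,0,0]]]' 0.26 10
python3 -m inch '[[[0,0,0,-0.14],[0,0,0,-0.14],[0,0,0,-0.14],[0,0,0,-0.14],[0,0,0,-0.14],[0,0,0,-0.14],[0,0,0,-0.14],[0,0,0,-0.14],[0,0,0,0]]]'
python3 -m inch '[[[0,0,0,0],[0,0,0,0],[0,0,0,0],[0,0,0,0],[0,0,0,0]]]' 1 10
```

```text
time: 14.55
tool_pos: [0.4704, -0.2707, 0.1414]
tool_rot: [3.141, 0.0, 2.461]
contact_force: [-0.3, -0.6, -0.3]
opening: 0.034
time: 15.68
tool_pos: [0.4704, -0.2708, 0.1413]
tool_rot: [-3.142, 0.0, -2.704]
contact_force: [0.9, -0.0, -0.1]
opening: 0.0338
time: 16.3
tool_pos: [0.4697, -0.2694, 0.1413]
tool_rot: [3.139, -0.0, -2.703]
contact_force: [-2.4, 5.2, 3.9]
opening: 0.0201
```

```bash
python3 - <<'E'
import numpy as np
th=np.deg2rad(-38.5)+np.arange(0,3.5,.1); p=51*np.c_[np.cos(th),np.sin(th)]
d=np.diff(p,axis=0); y=-2.703; X=[np.cos(y),np.sin(y)];Y=[np.sin(y),-np.cos(y)]
for i,v in enumerate(d): print(round((i+1)*.1,1), [round(float(v@X),1),round(float(v@Y),1)],end='; ')
E
python3 -m inch '[[[0,0,0,0],[0,0,0,0],[0,0,0,0]]]' 1 40
```

```text
0.1 [-4.4, 2.5]; 0.2 [-4.2, 2.9]; 0.3 [-3.9, 3.3]; 0.4 [-3.5, 3.7]; 0.5 [-3.1, 4.0]; 0.6 [-2.7, 4.3]; 0.7 [-2.3, 4.6]; 0.8 [-1.8, 4.8]; 0.9 [-1.3, 4.9]; 1.0 [-0.8, 5.0]; 1.1 [-0.3, 5.1]; 1.2 [0.2, 5.1]; 1.3 [0.7, 5.0]; 1.4 [1.2, 5.0]; 1.5 [1.7, 4.8]; 1.6 [2.2, 4.6]; 1.7 [2.6, 4.4]; 1.8 [3.0, 4.1]; 1.9 [3.4, 3.8]; 2.0 [3.8, 3.4]; 2.1 [4.1, 3.0]; 2.2 [4.4, 2.6]; 2.3 [4.6, 2.1]; 2.4 [4.8, 1.7]; 2.5 [5.0, 1.2]; 2.6 [5.1, 0.7]; 2.7 [5.1, 0.2]; 2.8 [5.1, -0.3]; 2.9 [5.0, -0.9]; 3.0 [4.9, -1.4]; 3.1 [4.8, -1.8]; 3.2 [4.5, -2.3]; 3.3 [4.3, -2.7]; 3.4 [4.0, -3.2]; time: 16.68
tool_pos: [0.4696, -0.2694, 0.1413]
tool_rot: [3.139, -0.0, -2.704]
contact_force: [-2.8, 5.1, 3.5]
opening: 0.0192
```

```bash
cat > st.py <<'E'
from h import *
C=np.array([.430,-.2375])
s=observe(); d=s['tool_pos'][:2]-C; r=np.linalg.norm(d); u=d/r; t=np.array([-u[1],u[0]]); f=s['contact_force']
a=np.arctan2(d[1],d[0])+np.deg2rad(38.5)
print(f"t {s['time']:.2f} crank~{a:.3f} r {r*1e3:.1f} Frad {f[:2]@u:.1f} Ftan {f[:2]@t:.1f} Fz {f[2]:.1f} open {s['opening']*1e3:.1f} tau {s['torque'].round(2)} q6 {s['qpos'][5]:.2f}")
E
python3 -m inch '[[[-4.4,2.5,0,0],[-4.2,2.9,0,0],[-3.9,3.3,0,0]]]'; python3 st.py
python3 -m inch '[[[-3.5,3.7,0,0],[-3.1,4,0,0],[-2.7,4.3,0,0]]]'; python3 st.py
```

```text
time: 17.05
tool_pos: [0.4766, -0.2587, 0.1414]
tool_rot: [-3.141, -0.003, -2.703]
contact_force: [-6.6, -5.8, 1.0]
opening: 0.0196
t 17.05 crank~0.245 r 51.2 Frad -3.6 Ftan -8.0 Fz 1.0 open 19.6 tau [-0.9   1.17 -0.05] q6 -2.64
time: 17.42
tool_pos: [0.4809, -0.2445, 0.1414]
tool_rot: [-3.139, -0.002, -2.704]
contact_force: [-1.8, -6.6, -0.0]
opening: 0.0194
t 17.43 crank~0.535 r 51.4 Frad -0.9 Ftan -6.8 Fz -0.0 open 19.4 tau [-1.24  0.49  0.03] q6 -2.62
```

```bash
python3 -m inch '[[[-2.8,4.6,0,0],[-1.8,4.8,0,0],[-1.3,4.9,0,0]]]'; python3 st.py
python3 -m inch '[[[-0.8,5,0,0],[-0.3,5.1,0,0],[0,0,0,0]]]'; python3 st.py
```

```text
time: 17.8
tool_pos: [0.4809, -0.2293, 0.1415]
tool_rot: [-3.137, -0.0, -2.704]
contact_force: [-0.5, -8.0, -3.3]
opening: 0.0195
t 17.80 crank~0.831 r 51.5 Frad -1.8 Ftan -7.8 Fz -3.3 open 19.5 tau [-1.37 -0.04  0.02] q6 -2.59
time: 18.18
tool_pos: [0.4781, -0.2191, 0.1415]
tool_rot: [-3.138, 0.001, -2.704]
contact_force: [2.5, -4.9, -3.4]
opening: 0.0198
t 18.18 crank~1.037 r 51.5 Frad 0.6 Ftan -5.5 Fz -3.4 open 19.8 tau [-0.87 -0.4  -0.  ] q6 -2.58
```

```bash
python3 -m inch '[[[-0.5,5.1,0,0],[0.7,5,0,0]]]'; python3 st.py
python3 -m inch '[[[1.2,5,0,0],[0,0,0,0]]]'; python3 st.py
python3 -m inch '[[[1.7,4.8,0,0],[0,0,0,0]]]'; python3 st.py
```

```text
time: 18.42
tool_pos: [0.474, -0.2106, 0.1415]
tool_rot: [-3.137, 0.001, -2.704]
contact_force: [4.1, -6.7, -4.4]
opening: 0.0197
t 18.43 crank~1.221 r 51.5 Frad -0.0 Ftan -7.9 Fz -4.4 open 19.7 tau [-1.18 -0.63  0.03] q6 -2.57
time: 18.68
tool_pos: [0.4707, -0.2059, 0.1415]
tool_rot: [-3.138, 0.002, -2.704]
contact_force: [3.2, -4.4, -3.7]
opening: 0.0195
t 18.68 crank~1.333 r 51.5 Frad -0.2 Ftan -5.4 Fz -3.7 open 19.5 tau [-0.72 -0.58  0.01] q6 -2.57
time: 18.92
tool_pos: [0.4674, -0.2022, 0.1415]
tool_rot: [-3.138, 0.002, -2.704]
contact_force: [3.8, -4.1, -4.8]
opening: 0.0198
t 18.93 crank~1.429 r 51.4 Frad -0.0 Ftan -5.6 Fz -4.8 open 19.8 tau [-0.62 -0.81  0.04] q6 -2.57
```

```bash
python3 -m inch '[[[1.8,4.7,0,0]]]'; python3 st.py
python3 -m inch '[[[2.4,4.5,0,0]]]'; python3 st.py
python3 -m inch '[[[3,4.1,0,0]]]'; python3 st.py
```

```text
time: 19.05
tool_pos: [0.4643, -0.1992, 0.1415]
tool_rot: [-3.137, 0.003, -2.704]
contact_force: [6.7, -5.2, -5.9]
opening: 0.0198
t 19.05 crank~1.513 r 51.4 Frad 0.6 Ftan -8.5 Fz -5.9 open 19.8 tau [-0.88 -1.    0.01] q6 -2.57
time: 19.18
tool_pos: [0.4601, -0.1959, 0.1415]
tool_rot: [-3.137, 0.003, -2.704]
contact_force: [6.1, -5.2, -5.9]
opening: 0.0197
t 19.18 crank~1.616 r 51.3 Frad -0.7 Ftan -8.0 Fz -5.9 open 19.7 tau [-0.83 -1.05 -0.03] q6 -2.56
time: 19.3
tool_pos: [0.4557, -0.1932, 0.1415]
tool_rot: [-3.137, 0.003, -2.704]
contact_force: [7.7, -3.9, -5.6]
opening: 0.0197
t 19.30 crank~1.716 r 51.2 Frad 0.5 Ftan -8.6 Fz -5.6 open 19.7 tau [-0.57 -1.12  0.02] q6 -2.56
```

```bash
python3 -m inch '[[[3.3,4,0,0]]]'; python3 st.py
python3 -m inch '[[[3.7,3.5,0,0]]]'; python3 st.py
python3 -m inch '[[[4,3.1,0,0]]]'; python3 st.py
```

```text
time: 19.42
tool_pos: [0.4511, -0.1909, 0.1416]
tool_rot: [-3.137, 0.003, -2.704]
contact_force: [8.1, -3.3, -6.8]
opening: 0.0193
t 19.43 crank~1.818 r 51.1 Frad 0.4 Ftan -8.7 Fz -6.8 open 19.3 tau [-0.53 -1.16  0.01] q6 -2.57
time: 19.55
tool_pos: [0.4465, -0.1892, 0.1416]
tool_rot: [-3.137, 0.004, -2.704]
contact_force: [10.0, -1.9, -7.3]
opening: 0.0195
t 19.55 crank~1.914 r 51.0 Frad 1.4 Ftan -10.1 Fz -7.3 open 19.5 tau [-0.46 -1.58  0.04] q6 -2.57
time: 19.68
tool_pos: [0.4422, -0.1881, 0.1416]
tool_rot: [-3.136, 0.005, -2.704]
contact_force: [12.0, -1.0, -9.5]
opening: 0.0197
t 19.68 crank~2.001 r 50.9 Frad 1.9 Ftan -11.9 Fz -9.5 open 19.7 tau [-0.33 -2.05  0.02] q6 -2.57
```

```bash
python3 -m inch '[[[1.7,1.9,0,0]]]'; python3 st.py
python3 -m inch '[[[0,0,0,0]]]'; python3 st.py
```

```text
time: 19.8
tool_pos: [0.4402, -0.1876, 0.1416]
tool_rot: [-3.135, 0.006, -2.704]
contact_force: [12.5, -5.0, -11.4]
opening: 0.0196
t 19.80 crank~2.042 r 51.0 Frad -2.4 Ftan -13.3 Fz -11.4 open 19.6 tau [-0.77 -2.18  0.06] q6 -2.57
time: 19.92
tool_pos: [0.4401, -0.1876, 0.1416]
tool_rot: [-3.135, 0.005, -2.704]
contact_force: [12.2, -3.0, -10.0]
opening: 0.0193
t 19.93 crank~2.043 r 50.9 Frad -0.5 Ftan -12.5 Fz -10.0 open 19.3 tau [-0.57 -1.94  0.01] q6 -2.57
```

```bash
python3 -m inch '[[[-0.7,-0.5,0,0],[0,0,0,0]]]'; python3 st.py
```

```text
time: 20.18
tool_pos: [0.4403, -0.1876, 0.1416]
tool_rot: [-3.137, 0.004, -2.704]
contact_force: [8.5, -4.3, -7.2]
opening: 0.0194
t 20.18 crank~2.040 r 50.9 Frad -2.5 Ftan -9.2 Fz -7.2 open 19.4 tau [-0.55 -1.39 -0.02] q6 -2.57
```

```bash
python3 -m inch '[[[-0.7,-0.5,0,0],[0,0,0,0]]]'; python3 st.py
python3 -m inch '[[[0,0,0,0],[0,0,0,0],[0,0,0,0],[0,0,0,0]]]' 0.1 10; python3 st.py
python3 -m inch '[[[0,0,-25,0],[0,0,-35,0],[0,0,-35,0],[0,0,-35,0],[0,0,-20,0],[0,0,0,0],[0,0,0,0]]]' ; python3 st.py
python3 - <<'E'
from h import *
ims=[]
for n,(r0,r1,c0,c1) in (('wrist',(60,314,130,384)),('scene',(70,150,225,305)),):
    c=snap(n)
    for l in ('crank_axis','handle_pivot','handle_grip'):
        for r in place_of(n,l)[:1]: print(n,l,r,onz(c,r['at'],.158 if 'grip' in l else .123).round(4))
    ims.append(cv2.resize(c['img'][r0:r1,c0:c1],(400,400),interpolation=cv2.INTER_CUBIC))
cv2.imwrite('pics/b7.png',np.hstack(ims))
E
```

```text
time: 20.42
tool_pos: [0.4404, -0.1876, 0.1415]
tool_rot: [-3.138, 0.003, -2.704]
contact_force: [6.1, -3.6, -4.4]
opening: 0.0196
t 20.43 crank~2.038 r 51.0 Frad -2.3 Ftan -6.7 Fz -4.4 open 19.6 tau [-0.5  -0.86  0.01] q6 -2.57
time: 20.92
tool_pos: [0.4385, -0.1863, 0.1413]
tool_rot: [3.141, 0.0, -2.703]
contact_force: [-0.4, -0.1, -0.1]
opening: 0.0415
t 20.93 crank~2.078 r 51.9 Frad -0.2 Ftan 0.4 Fz -0.1 open 41.5 tau [ 0.01  0.04 -0.05] q6 -2.57
time: 21.8
tool_pos: [0.4382, -0.1861, 0.2902]
tool_rot: [3.14, -0.001, -2.702]
contact_force: [-0.3, 0.4, -0.3]
opening: 0.0408
t 21.80 crank~2.085 r 52.0 Frad 0.4 Ftan 0.4 Fz -0.3 open 40.8 tau [0.03 0.02 0.  ] q6 -2.57
wrist crank_axis {'at': [152.6, 221.1], 'conf': 0.9} [ 0.4307 -0.238   0.123 ]
wrist handle_pivot {'at': [179.6, 256.0], 'conf': 0.58} [ 0.443  -0.1868  0.123 ]
wrist handle_grip {'at': [184.5, 257.9], 'conf': 0.76} [ 0.4389 -0.1862  0.158 ]
scene crank_axis {'at': [122.1, 274.9], 'conf': 0.96} [ 0.4248 -0.2269  0.123 ]
scene handle_pivot {'at': [131.8, 269.8], 'conf': 0.46} [ 0.4377 -0.1793  0.123 ]
scene handle_grip {'at': [118.6, 268.9], 'conf': 0.44} [ 0.4409 -0.1941  0.158 ]
```

View pics/b7.png

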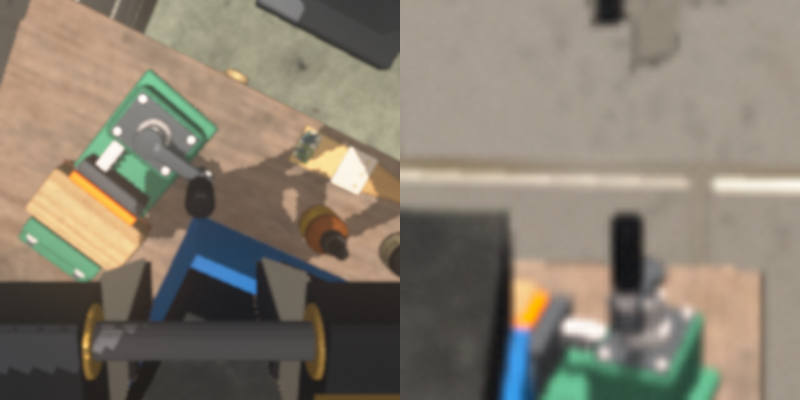

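```bash
python3 -c "
from cell import *
print(hand_in())"
```

```text
the job is handed in; nothing more can be done
None
```

The block is clamped and the handle stands upright. I let go, raised the tool clear and handed the job in at about 22 s.

**What I did**
- I swung the handle up until it met its stop. It slid in the pads there, so I re-gripped it.
- I then wound it counter-clockwise by about 2.04 rad.
- The block met the stop bar at about 1.88 rad.
- Handle force rose from about 8 N of friction to 13.3 N. That puts the orange face 2.2 to 2.8 mm in, of its 5 mm travel.

**Last checks**
- **Handle:** The images show it vertical. The wrist camera puts its grip point within about 4 mm of being straight above the hinge pin.
- **Block:** It lies flat between the jaw and the bar in the wrist picture.
- **Tool and surroundings:** The force on the tool is near zero. The bystanders in that last view (bottles and brush) look untouched. I did not look again at the tape, the tube or the eraser, but the arm never worked near them.

**Less certain:** The press-in depth comes from force and crank angle only; I did not measure it in the pictures. The scene camera's handle points disagreed with the wrist camera's by up to about 15 mm, so I relied on the wrist view and the felt contact.

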